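# Fit and hold the D-bore knob on a pressure-washer valve

### The arm

A 6-joint arm with a two-finger parallel gripper is mounted at the origin on the work surface. World frame = base frame: x ahead of the robot, y to its left, z up, the work surface at z = 0. Lengths are in mm, angles in rad, forces in N, time in s.
With the tool pointing down it reaches from about 325 to 900 mm from the base axis. Payload 3.5 kg.
Tool frame: the origin (TCP) lies midway between the tips of the shut fingers; the grasp point (between the pads) lies 19 mm behind it; z points along the fingers, y is the line along which they close (so a half turn about z gives the same grasp; the last joint's range is limited). The gripper opens to 85 mm and grips with 20 to 120 N. Pads are 22 mm wide; open, the fingers measure 114 mm over their backs; the gripper's body (76 mm by 85 mm) begins 54 mm behind the grasp point. The pads swing forward as they close: fully open they stand 13 mm farther back than shut.
Start: joints at [-1.24, 0.276, -0.026, 1.268, 0, 1.467], TCP at [262.689, -567.112, 195.913] pointing down, gripper open.
Joint ranges: [-3.12, 3.12], [-0.85, 1.88], [-1.08, 1.24], [-1.95, 2.15], [-1.57, 1.53], [-3.14, 3.14]. Speed limits (rad/s): [2.57, 2.57, 3.14, 3.14, 3.14, 3.14].

### API

Orientations are given as a unit quaternion [x, y, z, w].
In Python, from cell import bot, vision, monitor gives the robot as it stands (bot), with the cameras (vision) and the readings (monitor).
- The arm moves only by the shell command python3 steer.py 'ROWS'. ROWS is a JSON list of rows, 1 to 12 of them, each of 7 numbers: the finger opening in mm, then dx, dy, dz in mm, then a rotation vector rx, ry, rz in rad; each row shifts and turns the commanded pose from where the row before left it, along the tool's axes as they then stand; what a row does not reach is not made up. A row lasts 1/8 s, in which the tool goes at most 62.5 mm and 0.188 rad, less where a joint would pass 70% of its speed; a pose out of reach is approached as far as the arm can. The fingers move at their own pace and stop on an object; the grip force is fixed at half the most. Time passes only in rows, so rows that do not move let the fingers close. It prints the time, the measured TCP pose, the force, the opening and the grip force at its end.
- monitor.read_state(): the state, without advancing time (a new reading comes with each control period).
- vision.camera(name): name is "scene" or "top"; returns a dict with "image" (420x560x3 uint8, red, green, blue), "fx", "fy", "cx", "cy" (pixels), "D" ([k1, k2, p1, p2, k3] as OpenCV has them; the pictures are not rectified), "R" (3x3) and "t" (3): a world point X has camera coordinates R X + t. Camera axes: x right, y down, z forward; pixel columns grow to the right and rows downward; lengths in mm; the calibration is good to about 2 mm. A picture is of the moment at which its call begins. There is no depth.
- bot.sign_off(): hands the job in; it is judged then, once.
The state is a dict: "time": time; "qpos": joint angles; "dq": joint speeds; "joint_efforts": joint torques, N m; "ee_pos": TCP position; "tool_rot": TCP orientation; "contact_force": force on the tool from outside, world axes, zero at the start; "moment": the same for the moment, N m; "width": finger opening in mm; "grip_force": force on a finger pad.
Only numpy, scipy, OpenCV 4.12 (cv2) and the standard library are available. Lean on these libraries where they do the work, as an engineer would, in place of code of your own. Each camera call takes 0.05 s, during which the arm holds its last target. There are 200 camera calls.

### The job

Slide the blue carrier with the grey washer valve along its rail until it clicks into the detent at the yellow flag. Then pick up the black selector knob, turn it so that its pointer faces the flat of the brass D-shaped spindle, push it fully onto the spindle and press it down against the spindle's spring to the bottom of its stroke. Finish still pressing, with the fingers on the knob and the carrier still in its detent; leave the tin, the sprayer and the brush where they are.

Things in the scene. Friction and masses are not known exactly. Their poses are not given: they have to be found in the camera images.
- carrier (a joint): blue carrier's position along its rail, m: 0 = loading end, grows along the rail's +y; 0.140 = seated in the detent; end stop 0.180. Starts between 0 and 0.05. Sliding friction about 2 N, it stays where left; a sprung ball resists with up to about 5 N more on the way in (from 0.128 on) and on the way out of the notch, and draws the carrier in from about 3 mm either side
- rail: fixed rail with the carrier, 380 mm long along y, 90 mm wide; origin at the centre of its underside, z up. A yellow upright flag on its +x edge and yellow marks show the fitting station, 70 mm towards +y of the origin: the yellow stripes on the carrier plate's edges line up with them when it is in the detent
- carrier_post (a point): centre of the top of the carrier's black round post, for pinching or pushing: 16 mm diameter, 44 mm tall above the plate, top 78 mm above the shelf. Axes: y along the rail (growing carrier), z up. Plate 90 x 140 mm, top at 34 mm, from 20 mm behind to 120 mm ahead (+y) of the post. Grey valve body 66 mm square, top at 64 mm, centred 80 mm ahead of the post; brass spindle at its centre
- spindle_top (a point): centre of the top of the upright brass D spindle (moves with carrier and spindle); 86 mm above the shelf at rest, 22 mm out of the valve body. Shaft 12 mm in diameter with one flat, 3 mm from the axis, facing this frame's +x; z up; the top 3 mm taper in by 2 mm. A white line on the black disc at its foot marks the flat's side, up to 0.4 rad off the rail's +x; turning takes 0.4 N m
- spindle (a joint): how far the spindle is pushed down into the valve, m: 0 at rest, 0.006 fully down. Spring: 3 N to start, about 8 N fully down; it springs back when let go
- knob: loose black selector knob, 40 to 85 g, upright on the shelf; origin at the centre of its underside, z up. Round skirt 47 mm in diameter, 18 mm high; on it a grip bar 46 mm long (x), 14 mm wide (y), from 18 to 38 mm above the underside. White pointer line on top and end of the bar at +x. It lies left or right of the rail, pointer within 0.9 rad of world +x
- knob_bore (a point): centre of the mouth of the knob's D bore, in its underside; axes as the knob's. Blind bore 14 mm deep, open below, 1 mm clearance all round the spindle; its flat is on the pointer side (+x), so the knob fits when its x points the way of the spindle's x, within about 0.15 rad. Fully on = mouth 14 mm below the spindle top, 8 mm above the valve body (2 mm when fully pressed)
- knob_pointer (a point): a point on the white pointer line: 20 mm along the knob's +x, on the top of its grip bar, 38 mm above the underside; axes as the knob's
- tin: round aluminium tin, 75 mm in diameter, 42 mm high, loose bystander; origin at the centre of its underside. Tin and knob swap places between runs (one left, one right of the rail)
- sprayer: grey trigger sprayer with red trigger and nozzle, loose bystander, body 72 mm in diameter, 215 mm high; origin at the centre of its underside
- brush: wheel brush lying along its x axis, loose bystander: brown bristle head 44 mm thick towards +x, black handle towards -x, 296 mm long; origin on the shelf, below the handle, 56 mm from its end

How it is judged:
By the outcome, as a careful person would: the job done as asked, in the order asked, and still so for the second after the job is handed in, while the arm keeps its last pose, push and grip.
It also fails if it takes over 51 s, if anything falls off the work surface, if the arm or the gripper's body presses on something with over 40 N, if the wrist force passes 120 N, or if a joint passes its speed limit or range.

## Working session

There is one attempt and no reset: what is moved stays moved. The work goes in short steps, Python scripts to look and compute and a shell command to move; the robot and the scene stay as the last step left them, time stands still between calls to the robot, and variables do not carry over. Pictures are saved under pics/ and viewed, at most 10 in all, crops included, and the job is handed in when it is done.

```bash
ls; mkdir -p pics
cat > h.py <<'E'
import numpy as np, cv2
from cell import bot, vision, monitor
def K(c): return np.array([[c["fx"],0,c["cx"]],[0,c["fy"],c["cy"]],[0,0,1.]])
def ray(c,uv):
    p=cv2.undistortPoints(np.array(uv,float).reshape(-1,1,2),K(c),np.array(c["D"],float)).reshape(-1,2)
    R=np.array(c["R"]);t=np.array(c["t"])
    d=np.c_[p,np.ones(len(p))]@R
    return -R.T@t,d
def plane(c,uv,z):
    o,d=ray(c,uv); return o+d*((z-o[2])/d[:,2])[:,None]
def proj(c,X):
    R=np.array(c["R"],float);return cv2.projectPoints(np.array(X,float).reshape(-1,1,3),cv2.Rodrigues(R)[0],np.array(c["t"],float),K(c),np.array(c["D"],float))[0].reshape(-1,2)
def save(c,n,crop=None,s=1):
    im=c["image"]
    if crop: u0,v0,u1,v1=crop; im=im[v0:v1,u0:u1]
    cv2.imwrite("pics/"+n,cv2.resize(cv2.cvtColor(im,cv2.COLOR_RGB2BGR),None,fx=s,fy=s,interpolation=cv2.INTER_CUBIC))
E
python3 - <<'E'
from h import *
import pickle
d={}
for n in("top","scene"):
    c=vision.camera(n);d[n]=c;save(c,n+"0.png",s=1.4);print(n,-np.array(c["R"]).T@c["t"],c["fx"])
pickle.dump(d,open("c0.pkl","wb"))
print(monitor.read_state())
E
```

```text
cell.py
pics
steer.py
top [ 377.86526286 -114.27328757 1531.58629814] 525.2014202859697
scene [1127.22190412  401.81071415  589.47359045] 387.43483688817855
{'time': 0.1, 'qpos': array([-1.24039802e+00,  2.77089539e-01, -2.77469412e-02,  1.26799957e+00,
        1.75020791e-05,  1.46741442e+00]), 'dq': array([ 0.00088996, -0.0007579 ,  0.00566595,  0.0003145 , -0.00100737,
        0.00012513]), 'joint_efforts': array([ 1.81436540e-04, -4.46709216e+01,  2.96128213e+01,  8.46702402e-03,
       -8.62266870e-05,  4.56614544e-06]), 'ee_pos': array([ 262.44277379, -566.37220448,  194.84983573]), 'tool_rot': array([ 9.76570894e-01,  2.15193514e-01, -1.06819448e-04, -1.01428926e-03]), 'contact_force': array([-0.57658298, -0.0344533 ,  0.68494532]), 'moment': array([-0.00376984,  0.00286429,  0.02847323]), 'grip_force': 0.0, 'width': 85.62525852326078}
```

View pics/top0.png

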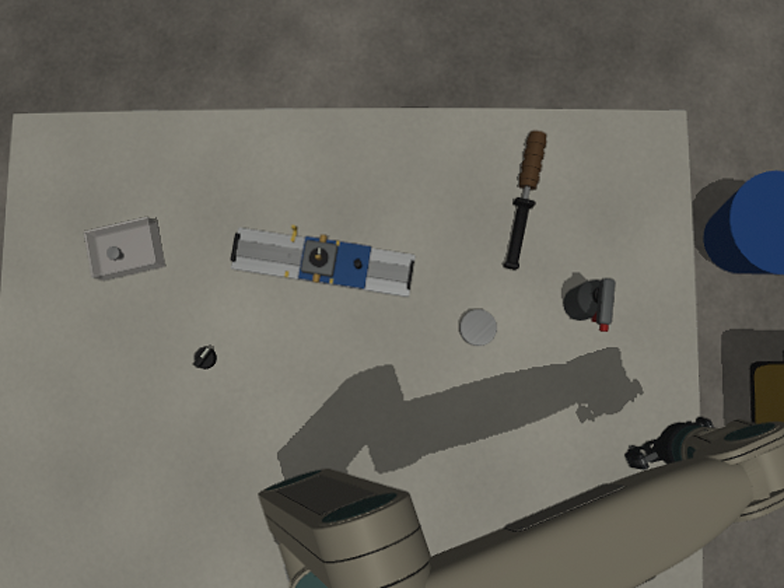

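View pics/scene0.png

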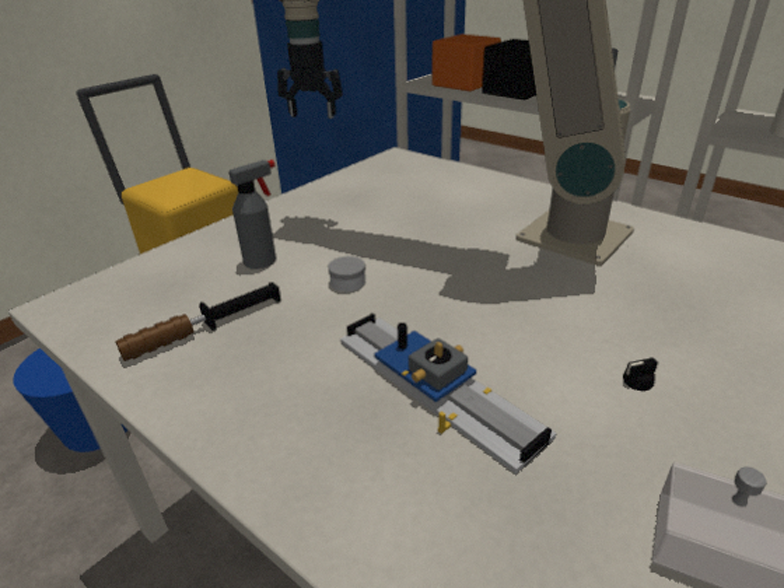

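The top view (px shown at 1.4x) has the rail from (233,248) to (412,275), the post at (358,264), the spindle at (319,257), the knob at (205,357) on the rail's left (+y), and the tin at (478,327). The scene view shows the same things, with the flag at (446,420). I'll take zoomed crops and measure.

Run:
```python
from h import *
import pickle
d=pickle.load(open("c0.pkl","rb"));T=d["top"];S=d["scene"]
a=cv2.resize(T["image"][155:220,160:300],None,fx=5.5,fy=5.5,interpolation=cv2.INTER_CUBIC)
b=cv2.resize(T["image"][235:275,125:170],None,fx=5.5,fy=5.5,interpolation=cv2.INTER_CUBIC)
e=cv2.resize(S["image"][245:285,435:480],None,fx=5.5,fy=5.5,interpolation=cv2.INTER_CUBIC)
im=np.zeros((590,770,3),np.uint8);im[:a.shape[0],:a.shape[1]]=a;im[365:365+220,:b.shape[1]]=b;im[365:585,300:300+e.shape[1]]=e
cv2.imwrite("pics/crop0.png",im[:,:,::-1])
def blobs(c,m,box,n,minA=6):
    mm=np.zeros_like(m,np.uint8);u0,v0,u1,v1=box;mm[v0:v1,u0:u1]=m[v0:v1,u0:u1]
    k,l,s,ce=cv2.connectedComponentsWithStats(mm)
    for i in range(1,k):
        if s[i,4]>=minA: print(n,s[i],ce[i].round(2))
for n,c,rb,kb in(("top",T,(160,155,300,220),(125,235,170,275)),("scene",S,(240,220,400,340),(435,245,480,285))):
    h=cv2.cvtColor(c["image"],cv2.COLOR_RGB2HSV).astype(int);H,s,v=h[...,0],h[...,1],h[...,2]
    blobs(c,(H>100)&(H<125)&(s>120),rb,n+" blue",30)
    blobs(c,(H>12)&(H<32)&(s>110)&(v>90),rb,n+" yel",2)
    blobs(c,(v<45),rb,n+" dark")
    blobs(c,(v<60),kb,n+" knobdark")
    blobs(c,(v>110),kb,n+" knobwhite",2)
```

```text
top blue [238 173  27  33 663] [250.53 188.93]
top blue [213 193  10   7  41] [217.66 196.56]
top yel [208 161   4  12  22] [209.5  166.41]
top yel [229 168   4   5  18] [230.33 169.83]
top yel [240 172   2   3   4] [240.75 173.25]
top yel [225 182   4   3   8] [226.62 182.75]
top yel [204 194   2   4   7] [204.43 195.29]
top yel [224 196   4   6  20] [225.45 198.05]
top yel [236 199   1   3   3] [236. 200.]
top dark [165 167   6  20  56] [167.3  176.18]
top dark [221 177  13  14 108] [227.09 183.92]
top dark [253 185   5   7  28] [255.14 188.11]
top dark [291 187   5  20  34] [292.71 196.35]
top knobdark [138 248  17  16 178] [146.02 255.85]
top knobwhite [ 125  235   45   40 1561] [147.16 254.43]
top knobwhite [143 249   6   6  13] [145.62 251.46]
scene blue [268 237  39  32 509] [286.11 251.53]
scene blue [288 261  52  26 339] [314.35 274.55]
scene yel [312 244   4   5  12] [313.5 246. ]
scene yel [325 247   5   4  13] [327.46 248.31]
scene yel [288 265   4   3   8] [289.25 265.88]
scene yel [295 264   9   7  44] [299.25 266.66]
scene yel [346 277   5   4  16] [347.81 278.5 ]
scene yel [313 294   9  16  74] [316.49 301.91]
scene yel [321 295   5   5  18] [322.89 296.94]
scene dark [248 225  20  15  93] [256.33 231.39]
scene dark [284 231   7  19 102] [287.08 239.95]
scene dark [304 248   7   9  37] [306.62 252.03]
scene dark [309 248  13  12  80] [316.31 254.8 ]
scene dark [293 258   8   7  26] [295.23 261.42]
scene dark [304 265   7  10  24] [306.5  269.58]
scene dark [322 265   9   5  11] [325.82 266.64]
scene dark [372 306  22  24 226] [382.44 317.73]
scene knobdark [445 256  24  23 380] [457.58 267.96]
scene knobwhite [ 435  245   45   40 1331] [456.97 263.54]
scene knobwhite [450 258  10   3  18] [454.5  259.11]
```

View pics/crop0.png

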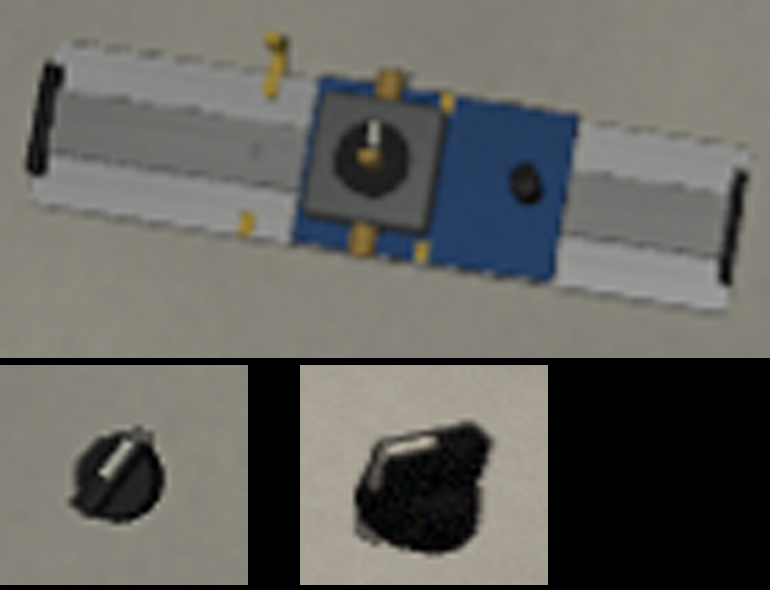

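```bash
cat > m.py <<'E'
from h import *
import pickle
d=pickle.load(open("c0.pkl","rb"));T=d["top"];S=d["scene"]
def tri(a,b):
    o1,d1=ray(T,a);o2,d2=ray(S,b);d1,d2=d1[0],d2[0]
    k=np.linalg.lstsq(np.c_[d1,-d2],o2-o1,rcond=None)[0]
    p,q=o1+k[0]*d1,o2+k[1]*d2; return ((p+q)/2).round(1),np.linalg.norm(p-q).round(1)
print("knob pointer mid tri",tri((145.62,251.46),(454.5,259.11)))
w=[tuple(x) for x in [(125+103/5.5,235+110/5.5),(125+128/5.5,235+78/5.5)]]
P=plane(T,w,38);print("ptr line top",P.round(1),np.arctan2(*(P[1]-P[0])[1::-1]))
P=plane(S,[(435+438/5.5-300/5.5,245+72/5.5),(435+378/5.5-300/5.5,245+80/5.5)],38);print("ptr line scene",P.round(1),np.arctan2(*(P[1]-P[0])[1::-1]))
for z in(0,9,18): print("knob dark",z,plane(T,[(146.02,255.85)],z)[0].round(1))
P=plane(T,[(292.71,196.35),(167.3,176.18)],20);print("caps",P.round(1),"len",np.linalg.norm(P[1]-P[0]),"yaw",np.arctan2(-(P[1]-P[0])[0],(P[1]-P[0])[1]))
print("post top",plane(T,[(255.1,187.9)],78).round(1),"disc",plane(T,[(160+372/5.5,155+158/5.5)],65).round(1),"spintop",plane(T,[(227.0,183.4)],86).round(1))
P=plane(T,[(225.45,198.05),(230.33,169.83)],50);print("brass ports",P.round(1),np.arctan2(*(P[1]-P[0])[1::-1]))
P=plane(T,[(160+372/5.5,155+158/5.5),(160+374.7/5.5,155+132/5.5)],65);print("white",np.arctan2(*(P[1]-P[0])[1::-1]))
print("post tri", tri((255.1,187.9),(287.3,232.8)))
P=plane(T,[(204.43,195.29),(209.5,170)],30);print("flag marks",P.round(1))
P=plane(T,[(236.3,200.3),(240.75,173.25)],34);print("stripes",P.round(1))
E
python3 m.py
```

```text
knob pointer mid tri (array([414.4, 278.7,  37.5]), np.float64(0.7))
ptr line top [[404.1 284.1  38. ]
 [420.8 271.3  38. ]] -0.6525278804197636
ptr line scene [[404.7 286.9  38. ]
 [423.5 270.   38. ]] -0.7329106166374919
knob dark 0 [402.3 287.4   0. ]
knob dark 9 [402.2 285.    9. ]
knob dark 18 [402.  282.6  18. ]
caps [[ 576.5 -142.5   20. ]
 [ 635.7  225.6   20. ]] len 372.80108595663194 yaw -0.15957884942105963
post top [[592.5 -36.2  78. ]] disc [[606.3  42.4  65. ]] spintop [[603.9  42.   86. ]]
brass ports [[567.3  49.7  50. ]
 [648.9  36.9  50. ]] -0.15605229658951772
white -0.08843944132169318
post tri (array([593.7, -36.4,  72.8]), np.float64(1.3))
flag marks [[577.8 113.1  30. ]
 [652.1  99.7  30. ]]
stripes [[562.9  20.   34. ]
 [641.8   8.1  34. ]]
```

```bash
python3 steer.py '[[70,0,0,0,0,0,-0.16],[70,0,0,0,0,0,-0.163],[70,0,0,0,0,0,-0.163],[70,0,0,0,0,0,-0.163],[70,0,0,0,0,0,-0.163],[70,0,0,0,0,0,-0.163]]'; python3 steer.py '[[70,24,10,0,0,0,0],[70,52,22,0,0,0,0],[70,52,22,0,0,0,0],[70,52,22,0,0,0,0],[70,52,22,0,0,0,0],[70,52,22,0,0,0,0],[70,52,22,0,0,0,0],[70,52,22,0,0,0,0],[70,52,22,0,0,0,0],[70,52,22,0,0,0,0],[70,52,22,0,0,0,0],[70,31,13,0,0,0,0]]'
cat > s.py <<'E'
from h import *
import sys
from scipy.spatial.transform import Rotation as Ro
s=monitor.read_state();R=Ro.from_quat(s["tool_rot"]).as_matrix()
print("t",s["time"],"p",s["ee_pos"].round(1),"psi",np.arctan2(R[1,0],R[0,0]).round(3),"z",R[:,2].round(3),"F",s["contact_force"].round(1),"w",s["width"],"g",s["grip_force"],"q",s["qpos"].round(2))
if len(sys.argv)>1: print("to go (tool)",(R.T@(np.array(eval(sys.argv[1]),float)-s["ee_pos"])).round(1))
E
python3 s.py "[593,-36.4,46]"
```

```text
time: 0.85
ee_pos: [262.5, -566.6, 195.2]
tool_rot: [0.76, 0.65, 0.0, -0.001]
contact_force: [-0.1, -0.0, -0.3]
width: 70.2
grip_force: 0.0
time: 2.35
ee_pos: [595.3, -35.1, 195.6]
tool_rot: [0.762, 0.648, 0.0, -0.001]
contact_force: [0.1, -0.5, 0.5]
width: 69.7
grip_force: 0.0
t 2.35 p [595.3 -35.1 195.6] psi 1.41 z [-0.001  0.001 -1.   ] F [ 0.1 -0.5  0.5] w 69.68819450383285 g 0.0 q [-0.17  0.23 -0.09  1.25  0.    1.56]
to go (tool) [ -1.8  -2.  149.6]
```

```bash
python3 steer.py '[[60,-1.8,-2,25,0,0,0],[60,0,0,35,0,0,0],[60,0,0,35,0,0,0],[60,0,0,30,0,0,0],[60,0,0,15,0,0,0],[60,0,0,9,0,0,0],[60,0,0,0,0,0,0]]'; python3 steer.py '[[0,0,0,0,0,0,0],[0,0,0,0,0,0,0],[0,0,0,0,0,0,0],[0,0,0,0,0,0,0],[0,0,0,0,0,0,0]]'; python3 s.py
```

```text
time: 3.22
ee_pos: [592.9, -40.1, 47.0]
tool_rot: [0.762, 0.647, -0.0, -0.0]
contact_force: [0.1, -0.6, 0.1]
width: 59.8
grip_force: 0.0
time: 3.85
ee_pos: [593.0, -40.3, 47.0]
tool_rot: [0.762, 0.648, 0.0, 0.0]
contact_force: [-0.2, -0.6, -0.1]
width: 0.1
grip_force: 0.0
t 3.85 p [593.  -40.3  47. ] psi 1.409 z [ 0. -0. -1.] F [-0.2 -0.6 -0.1] w 0.12437753737586386 g 0.0 q [-0.18  0.34 -0.28  0.96  0.    1.56]
```

Run:
```python
from h import *
T=vision.camera("top");S=vision.camera("scene")
print(proj(T,[[593,-40.3,47]]),proj(S,[[593,-40.3,47],[593,-36,78]]))
a=cv2.resize(T["image"][145:225,160:300],None,fx=5.5,fy=5.5,interpolation=cv2.INTER_CUBIC)[:,:,:]
b=cv2.resize(S["image"][190:290,230:360],None,fx=5.5,fy=5.5,interpolation=cv2.INTER_CUBIC)
cv2.imwrite("pics/c1.png",cv2.resize(np.vstack([a[:,:715],b]),None,fx=.6,fy=.6)[:,:,::-1])
```

```text
[[257.10268498 189.31273341]] [[286.66637703 241.18743937]
 [287.89245938 230.87088916]]
```

View pics/c1.png

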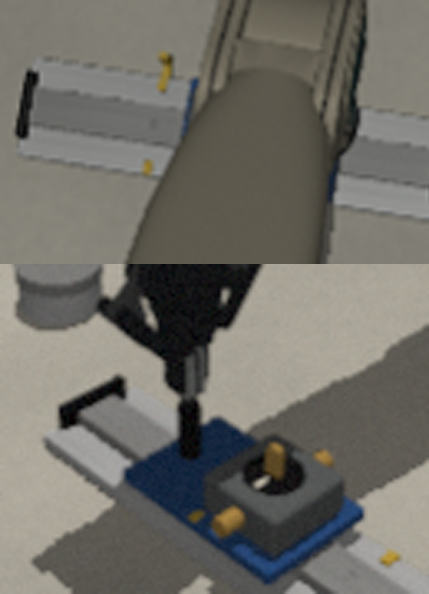

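The scene crop shows the post unobstructed at crop (190,398–458), with the shut fingers behind it. The carrier hasn't moved, so the pinch missed the post. I'll check its position more carefully.

Run:
```python
from h import *
import pickle
d=pickle.load(open("c0.pkl","rb"));T=d["top"];S=d["scene"]
for n,c,(u0,v0,u1,v1) in(("top",T,(246,180,264,197)),("scene",S,(278,225,297,256))):
    g=c["image"][v0:v1,u0:u1].max(2); print(n); print(g)
print(plane(S,[(287.5,248.5)],34),plane(S,[(287.5,231)],78))
print(proj(T,[[593.5,-36.4,78],[593.5,-36.4,34]]),proj(S,[[593.5,-36.4,78],[593.5,-36.4,34]]))
S2=vision.camera("scene");print(S2["image"][225:256,278:297].max(2))
```

```text
top
[[ 94  94  95  96  95  96  96  94  95  95  96  95  96  95  94  95  95  95]
 [ 94  94  95  96  95  96  95  94  95  94  94  95  96  95  95  94  94  96]
 [ 95  94  94  95  96  96  95  95  95  95  96  96  96  96  96  94  94  92]
 [ 96  95  95  95  96  96  95  96  97  98  98  97  96  96  96  96  95  84]
 [ 96  96  95  95  96  94  95  96  82  69  72  89  97  97  96  96  98  85]
 [ 95  96  96  97  95  96  89  73  46  31  37  81  99  97  97  97 100  89]
 [ 96  96  96  97  97  97  76  36  27  27  30  55  87  99  98  96  98  92]
 [ 97  96  95  96  96  99  70  27  30  32  35  26  79  99  97  97 100  94]
 [ 97  97  96  95  96  98  76  40  36  41  43  30  67  93  97  96  97 102]
 [ 97  96  96  96  97  99  76  38  37  43  37  22  48  85  98  97  86 101]
 [ 98  97  97  95  96  98  93  61  22  28  19  13  52  89  98  99  79  95]
 [ 97  97  97  96  97  98  99  83  45  15  10  33  77  97  98 100  74  94]
 [ 98  97  97  97  97  97  99  94  88  75  75  86  95  99  98 100  88 104]
 [ 98  98  98  98  98  98  96  98 100  96  97 100  98  97  98 101  96 109]
 [ 97  97  97  98  98  98  99  99  99  99  97 
[... 4713 characters left out ...]
  14  16  16  16  17  32  55  65  59  60  63
   62]
 [ 62  62  67  62  63  61  48  26  19   4  11  23  43  57  60  62  62  61
   61]
 [ 61  62  59  62  64  65  59  54  45  40  46  53  55  62  60  60  64  63
   62]
 [ 60  62  60  67  61  64  63  63  63  60  62  61  65  65  62  62  60  65
   57]
 [ 64  62  63  60  62  60  65  63  64  62  58  60  63  61  60  62  58  52
   50]
 [ 63  65  65  60  57  59  59  61  63  65  61  65  65  58  62  59  50  44
   44]
 [ 65  58  61  61  56  64  61  63  62  59  64  60  64  60  54  48  50  44
   48]
 [ 67  61  62  60  64  61  60  65  60  62  64  62  63  53  47  50  47  48
   48]
 [ 59  58  61  61  63  65  58  62  62  66  65  63  61  56  45  47  52  45
   44]]
```

Run:
```python
from h import *
import pickle
d=pickle.load(open("c0.pkl","rb"));S=d["scene"]
print(proj(S,[[262.4,-566.4,194.8],[262.4,-566.4,208]]))
g=np.array([.421,-.907,0]) # tool y at psi .434 
print(proj(S,[np.array([262.4,-566.4,208])+g*42,np.array([262.4,-566.4,208])-g*42]))
save(S,"g0.png",(185,10,260,110),3)
s=vision.camera("scene");save(s,"g1.png",(250,170,325,270),3)
a,b=cv2.imread("pics/g0.png"),cv2.imread("pics/g1.png");cv2.imwrite("pics/g.png",cv2.resize(np.hstack([a,b]),None,fx=1.7,fy=1.7))
print(monitor.read_state()["ee_pos"],proj(s,[[593,-40.3,z] for z in(47,60,78,90)]))
```

```text
[[224.46982283  98.09489385]
 [224.0394591   94.14244712]]
[[212.26124351  93.53665224]
 [235.99248948  94.76242432]]
[592.923164   -40.28726464  46.85591381] [[286.66637703 241.18743937]
 [286.54721214 236.62280504]
 [286.37887467 230.17499356]
 [286.26443689 225.79195556]]
```

View pics/g.png

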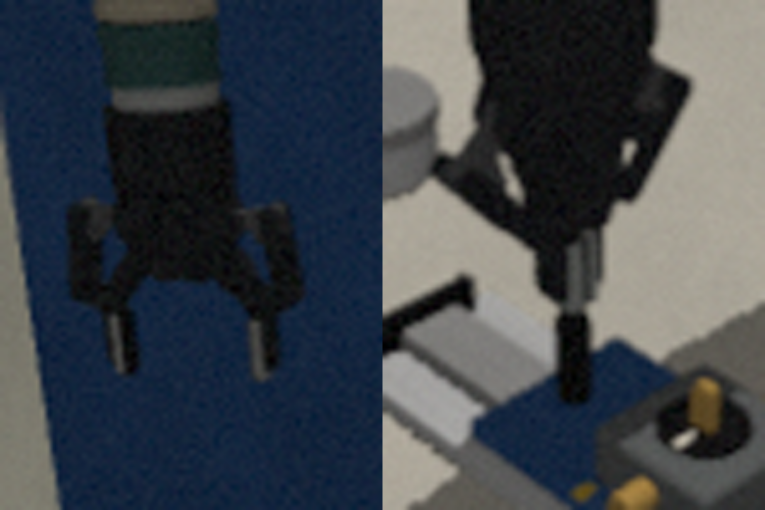

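The view shows the shut fingertips ending at the post's top, at row ~229, where the reported TCP height projects to row 241. At the start they were also ~10 px above the projection. So the real tips sit ~32 mm above the reported TCP. I'll check this by gently touching the post's top, which is known to be at z = 78.

```bash
for i in 1; do python3 steer.py '[[0,0.5,0,1,0,0,0],[0,0,0,0,0,0,0]]'; python3 steer.py '[[0,0.5,0,1,0,0,0],[0,0,0,0,0,0,0]]'; python3 steer.py '[[0,0,0,1,0,0,0],[0,0,0,0,0,0,0]]'; done | egrep "ee_pos|contact"
```

```text
ee_pos: [592.9, -39.7, 45.7]
contact_force: [0.8, -0.6, 0.3]
ee_pos: [593.0, -39.2, 44.8]
contact_force: [0.1, -0.2, -0.4]
ee_pos: [593.0, -39.3, 43.8]
contact_force: [0.4, 0.5, -1.0]
```

```bash
(python3 steer.py '[[0,0.5,0,1,0,0,0],[0,0,0,0,0,0,0]]'; python3 steer.py '[[0,0.5,0,1,0,0,0],[0,0,0,0,0,0,0]]'; python3 steer.py '[[0,0.5,0,1,0,0,0],[0,0,0,0,0,0,0]]' )| egrep "ee_pos|contact"
```

```text
ee_pos: [593.1, -38.8, 42.8]
contact_force: [-0.6, 0.8, 0.3]
ee_pos: [593.3, -38.7, 42.6]
contact_force: [-1.3, -0.7, 5.2]
ee_pos: [593.4, -38.4, 42.6]
contact_force: [-3.3, -1.7, 10.1]
```

```bash
(python3 steer.py '[[60,0,0,-10,0,0,0],[60,1.5,0.8,0,0,0,0],[60,0,0,0,0,0,0],[60,0,0,15,0,0,0],[60,0,0,15,0,0,0],[60,0,0,10,0,0,0],[60,0,0,0,0,0,0]]'; python3 steer.py '[[0,0,0,0,0,0,0],[0,0,0,0,0,0,0],[0,0,0,0,0,0,0],[0,0,0,0,0,0,0],[0,0,0,0,0,0,0],[0,0,0,0,0,0,0]]'); python3 s.py
```

```text
time: 6.42
ee_pos: [592.8, -36.2, 9.0]
tool_rot: [0.762, 0.648, -0.001, -0.001]
contact_force: [-1.0, 0.2, 0.7]
width: 59.9
grip_force: 0.0
time: 7.18
ee_pos: [596.9, -36.9, 12.0]
tool_rot: [0.762, 0.648, 0.001, 0.002]
contact_force: [4.9, -0.7, -1.1]
width: 14.2
grip_force: 58.5
t 7.175 p [596.9 -36.9  12. ] psi 1.409 z [ 0.004 -0.001 -1.   ] F [ 4.9 -0.7 -1.1] w 14.167444414029626 g 58.47614049911499 q [-0.17  0.38 -0.3   0.88  0.    1.56]
```

```bash
(python3 steer.py '[[0,8,1,0,0,0,0],[0,12,1,0,0,0,0],[0,12,1,0,0,0,0],[0,12,0,0,0,0,0],[0,12,0,0,0,0,0],[0,12,0,0,0,0,0],[0,10,0,0,0,0,0],[0,6,0,0,0,0,0],[0,5,0,0,0,0,0],[0,3,0,0,0,0,0],[0,2,0,0,0,0,0],[0,0,0,0,0,0,0]]'); python3 s.py
python3 - <<'E'
from h import *
s=vision.camera("scene");t=vision.camera("top")
import pickle;pickle.dump(dict(top=t,scene=s),open("c1.pkl","wb"))
save(s,"c2.png",(250,200,400,340),5);
E
```

```text
time: 8.68
ee_pos: [611.5, 57.0, 12.0]
tool_rot: [0.762, 0.648, -0.0, -0.001]
contact_force: [-2.5, -0.2, 8.1]
width: 14.3
grip_force: 59.3
t 8.675 p [611.5  57.   12. ] psi 1.409 z [-0.002  0.001 -1.   ] F [-2.5 -0.2  8.1] w 14.257299360637496 g 59.329524636268616 q [-0.01  0.41 -0.26  0.9   0.    1.72]
```

View pics/c2.png

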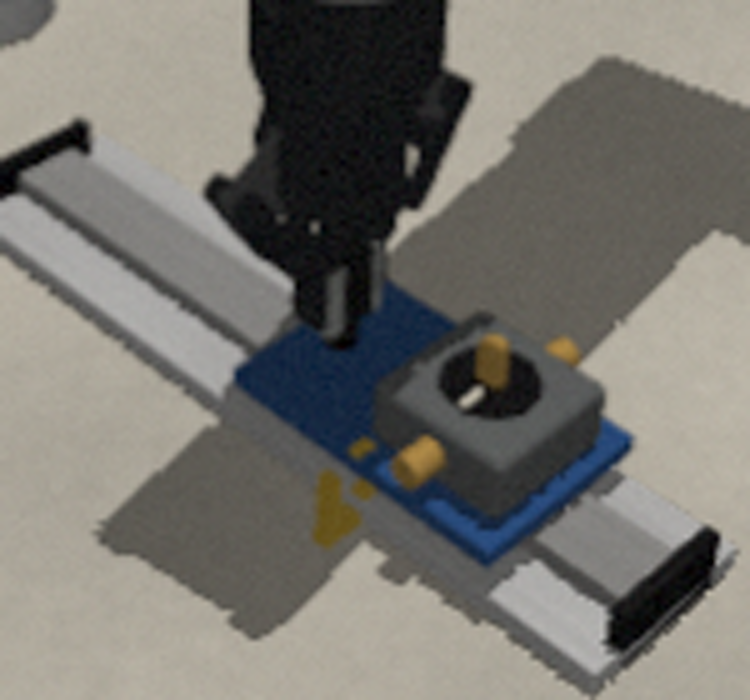

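The stripe at (362,450) and the flag mark at (362,490) look nearly level, and the along-rail force is ~0, so the carrier appears seated. Next I'll release, lift, turn towards the knob and check from the top camera.

```bash
(python3 steer.py '[[60,0,0,0,0,0,0],[60,0,0,0,0,0,0],[60,0,0,0,0,0,0],[60,0,0,-20,0,0,0],[60,0,0,-45,0,0,0],[60,0,0,-45,0,0,0],[60,0,0,-20,0,0,0]]';python3 steer.py '[[60,0,0,0,0,0,-0.173],[60,0,0,0,0,0,-0.173],[60,0,0,0,0,0,-0.173],[60,0,0,0,0,0,-0.173],[60,0,0,0,0,0,-0.173],[60,0,0,0,0,0,-0.175],[60,24,4,0,0,0,0],[60,50,7,0,0,0,0],[60,50,7,0,0,0,0],[60,50,7,0,0,0,0],[60,50,7,0,0,0,0],[60,50,7,0,0,0,0]]'; python3 steer.py '[[60,30,5,0,0,0,0],[60,0,0,0,0,0,0],[60,0,0,0,0,0,0]]') | grep time; python3 s.py "[404,285,-12]"
python3 - <<'E'
from h import *
import pickle
s=vision.camera("scene");t=vision.camera("top")
pickle.dump(dict(top=t,scene=s),open("c1.pkl","wb"))
a=cv2.resize(t["image"][150:270,120:300],None,fx=4,fy=4,interpolation=cv2.INTER_CUBIC)
cv2.imwrite("pics/c3.png",a[:,:,::-1])
for c,n in((t,"top"),(s,"scene")):
    h=cv2.cvtColor(c["image"],cv2.COLOR_RGB2HSV).astype(int)
    m=((h[...,0]>12)&(h[...,0]<32)&(h[...,1]>110)&(h[...,2]>70)).astype(np.uint8)
    k,l,st,ce=cv2.connectedComponentsWithStats(m)
    for i in range(1,k):
        if st[i,4]<300 and ((160<ce[i][0]<300 and 150<ce[i][1]<220) if n=="top" else (240<ce[i][0]<400 and 220<ce[i][1]<340)): print(n,st[i],ce[i].round(2))
E
```

```text
time: 9.65
time: 11.15
time: 11.52
t 11.525 p [406.3 283.7 140.9] psi 2.448 z [ 0. -0. -1.] F [1.1 0.4 0.3] w 60.32632355168028 g 0.0 q [ 0.48  0.09 -0.38  1.11 -0.    1.17]
to go (tool) [  2.6  -0.5 152.9]
top [208 161   4  10  21] [209.48 165.14]
top [196 163   5   5  19] [197.63 165.16]
top [192 177   4   3  10] [193.5 177.8]
top [191 190   5   6  22] [192.59 192.82]
top [203 194   2   3   5] [203.6 195.2]
scene [346 267   6  10  50] [348.22 271.5 ]
scene [360 268   6   5  19] [362.58 269.84]
scene [329 287  10  10  68] [333.59 291.85]
scene [320 288   5   4  11] [321.73 289.27]
scene [313 294   9  16  86] [316.1  301.77]
scene [321 296   4   4  12] [322.33 297.5 ]
```

View pics/c3.png

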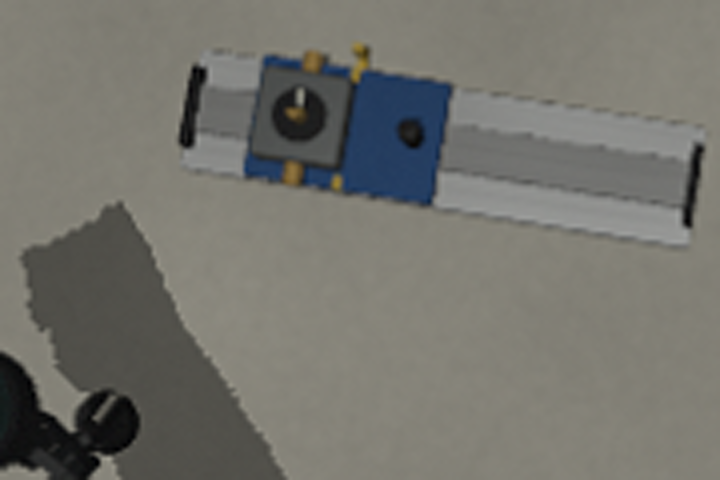

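The top crop shows the flag (360,62), the carrier's stripe (337,183) and the far mark in one line, so the carrier is seated. The knob is at (108,422), and the spindle's white line at (300,97) is above the disc centre at (299,114). Next I'll work out the spindle pose and the finger bias.

Run:
```python
from h import *
import pickle
d=pickle.load(open("c1.pkl","rb"));T=d["top"];S=d["scene"]
g=T["image"]
h=cv2.cvtColor(g,cv2.COLOR_RGB2HSV).astype(int)
u0,v0,u1,v1=182,165,208,192
sub=h[v0:v1,u0:u1]; 
print(sub[4:23,4:24,2])
w=(sub[...,2]>100)&(sub[...,1]<60);w[16:]=0
w[:, :8]=0;w[:,20:]=0
ys,xs=np.nonzero(w);print("white px",list(zip(xs+u0,ys+v0)))
print("disc->",plane(T,[(120+299/4,150+114/4)],65).round(1),"brass top",plane(T,[(193.5,177.8)],86).round(1))
print("post",plane(T,[(120+410/4,150+131.5/4)],78).round(1))
P=plane(T,[(192.59,192.82),(197.63,165.16)],50);print("ports",P.mean(0).round(1),np.arctan2(*(P[1]-P[0])[1::-1]))
print("fingers proj",proj(T,[[406.3,283.7,z] for z in (176,250)]),proj(S,[[406.3,283.7,z] for z in(141,176,190)]))
save(S,"c4.png",(380,150,500,290),4)
```

```text
[[ 75  77  77  77  76  77  78  78  78  78  79  77  77  75  74  73  70  66
   62  65]
 [ 77  77  77  78  77  78  78  78  78  78  78  79  78  79  79  80  80  80
   79  78]
 [ 78  77  77  78  78  80  76  62  63  69  67  75  81  79  78  80  80  80
   80  81]
 [ 79  78  77  79  75  64  51  40  92 113  50  54  66  78  81  79  79  80
   80  81]
 [ 77  78  78  75  54  36  26  39 115 139  46  28  40  62  77  80  80  80
   80  81]
 [ 78  79  75  51  26  26  26  39 116 137  37  27  26  36  66  82  81  80
   80  81]
 [ 79  77  64  28  28  27  28  41 109 127  25  28  29  28  44  71  81  81
   82  81]
 [ 79  72  48  27  28  32  37  42  75  84  21  30  30  29  29  61  84  82
   83  80]
 [ 80  71  36  27  30  68 102 101 100  80  37  29  28  30  28  54  77  83
   84  79]
 [ 81  71  29  28  30  61 110 123 103  81  50  31  31  30  29  47  75  85
   85  78]
 [ 81  71  32  30  30  31  67  89  72  65  49  31  32  30  28  56  81  84
   85  75]
 [ 81  73  43  27  29  30  30  40  50  49  36  29  29  30  28  63  86  84
   84  70]
 [ 80  76  54  29  30  30  30  29  33  32  31  32  31  31  32  65  85  85
   82 
[... 344 characters left out ...]

 [ 82  81  83  85  83  84  83  81  81  80  83  87  86  86  86  86  87  86
   67  39]
 [ 82  84  84  85  84  84  85  85  86  86  87  86  86  86  87  86  88  85
   63  34]]
white px [(np.int64(195), np.int64(172)), (np.int64(194), np.int64(173)), (np.int64(195), np.int64(173)), (np.int64(194), np.int64(174)), (np.int64(195), np.int64(174)), (np.int64(194), np.int64(175)), (np.int64(195), np.int64(175))]
disc-> [[621.3 136.4  65. ]] brass top [[619.8 136.4  86. ]]
post [[606.7  55.5  78. ]]
ports [622.4 137.9  50. ] -0.15820071851124815
fingers proj [[130.05682505 253.1029161 ]
 [121.44589495 252.39881314]] [[469.96953288 218.58630722]
 [474.29428373 203.87180506]
 [476.0826536  197.77313927]]
```

View pics/c4.png

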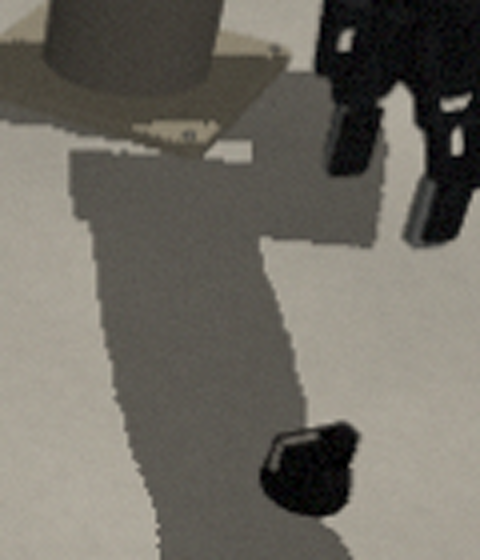

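```bash
python3 steer.py '[[50,1,1.2,30,0,0,0],[50,0,0,40,0,0,0],[50,0,0,40,0,0,0],[50,0,0,25,0,0,0],[50,0,0,12,0,0,0],[50,0,0,8.4,0,0,0],[50,0,0,0,0,0,0],[50,0,0,0,0,0,0]]' >/dev/null; python3 s.py
python3 - <<'E'
from h import *
import pickle
d=pickle.load(open("c1.pkl","rb"));T=d["top"];S=d["scene"]
P=plane(T,[(186+8.35,169+9.1),(186+8.55,169+4.5)],65);print("top white",np.arctan2(*(P[1]-P[0])[1::-1]),P.round(1))
P=plane(T,[(186+8.46,169+6),(186+8.59,169+3.2)],65);print("line",np.arctan2(*(P[1]-P[0])[1::-1]))
g=S["image"].max(2);print(g[262:288,336:362])
E
```

```text
t 12.625 p [407.7 285.9 -13.6] psi 2.449 z [ 0.002  0.001 -1.   ] F [-0.4  0.1 -0.1] w 50.07407588707491 g 0.0 q [ 0.48  0.26 -0.54  0.76  0.    1.17]
top white -0.0211588186315112 [[622.4 137.6  65. ]
 [635.7 137.3  65. ]]
line -0.023963780431217267
[[115 122 134 157 169 168 168 166 152 122 121 129 152 164 163 168 165 166
  170 168 167 166 168 165 165 165]
 [112 112 115 124 152 167 167 150 112  87  86  91 113 138 160 166 169 166
  172 170 170 167 166 161 164 164]
 [108 106 110 112 123 126 122 105  87  84  82  84  85  97 124 155 170 168
  169 169 167 164 168 164 166 164]
 [111 101 108 105 105  95  85  83  87  82  85  82  84  82  88 111 141 161
  166 166 166 170 166 164 165 167]
 [110 108 101  87  87  85  83  83  82  83  85  91  87  83  80  85  98 116
  149 168 167 170 165 167 167 165]
 [110 102  83  78  82  85  85  82  86  85  89 117 133 135 121  93  83  86
  104 126 152 167 165 164 158 152]
 [ 92  90  85  84  85  87  83  81  82  83  93 113 124 139 145 115  82  83
   85  88 110 141 157 155 143 147]
 [ 81  85  82  85  82  87  71  63  53  63  83  94 102 115 128 107  85  86
   86  83  8
[... 1285 characters left out ...]
26  23  27
   12  14  47  72  84  85  87  83]
 [ 88  87  85  86  85  84  56  30  21  10  27  22  21  19  18  25  15  14
   30  59  76  86  88  85  86  85]
 [ 80  84  86  84  82  87  80  73  74  66  41  27  25  25  24  28  53  66
   73  82  86  89  86  87  87  84]
 [ 67  78  82  85  85  86  88  85  86  88  80  78  77  77  77  76  82  84
   91  86  84  88  89  84  84  80]
 [ 58  67  78  79  88  86  84  88  85  88  87  84  86  88  86  88  86  86
   87  88  85  88  88  84  77  66]
 [ 47  54  66  73  76  83  88  84  87  88  87  86  87  84  84  87  88  87
   87  88  89  85  81  75  68  53]
 [ 78  47  51  62  68  72  80  88  87  89  85  86  88  82  87  88  86  85
   85  84  85  79  76  63  52  50]]
```

```bash
python3 steer.py '[[0,0,0,0,0,0,0],[0,0,0,0,0,0,0],[0,0,0,0,0,0,0],[0,0,0,0,0,0,0],[0,0,0,0,0,0,0],[0,0,0,0,0,0,0]]' >/dev/null; python3 s.py
python3 - <<'E'
from h import *
import pickle
d=pickle.load(open("c1.pkl","rb"));S=d["scene"]
g=np.clip(S["image"].max(2).astype(float)-50,0,None);m=np.zeros_like(g);m[277:282,340:348]=1;m[281,340:342]=0;m[280,340:341]=0
w=g*m;ys,xs=np.nonzero(w);W=w[ys,xs];c=np.average(np.c_[xs,ys],axis=0,weights=W)
ev,V=np.linalg.eigh(np.cov(np.c_[xs,ys].T,aweights=W));v=V[:,1];v*=np.sign(v[1])
P=plane(S,[c-v*2,c+v*2],65);print("scene line",c,v,np.arctan2(*(P[1]-P[0])[1::-1]),P.round(1))
E
```

```text
t 13.375 p [407.4 285.8 -13.8] psi 2.449 z [ 0.001  0.001 -1.   ] F [-0.5  0.1  5.8] w 12.52008691280009 g 60.933319330215454 q [ 0.48  0.26 -0.54  0.76  0.    1.17]
scene line [344.00470219 279.01724138] [-0.77104185  0.63678448] -0.10258992128745881 [[631.2 136.9  65. ]
 [640.9 135.9  65. ]]
```

```bash
(python3 steer.py '[[0,0,0,-15,0,0,0],[0,0,0,-35,0,0,0],[0,0,0,-40,0,0,0],[0,0,0,-20,0,0,0],[0,0,0,0,0,0,-0.157],[0,0,0,0,0,0,-0.158],[0,0,0,0,0,0,-0.158],[0,0,0,0,0,0,-0.158],[0,0,0,0,0,0,0]]';python3 steer.py '[[0,-15,-9,0,0,0,0],[0,-35,-21,0,0,0,0],[0,-43,-25,0,0,0,0],[0,-43,-25,0,0,0,0],[0,-43,-25,0,0,0,0],[0,-33,-20,0,0,0,0],[0,-15,-10,0,0,0,0],[0,0,0,0,0,0,0],[0,0,0,0,0,0,0]]') | egrep "time|width|grip"; python3 s.py "[625.5,137.5,96]"
python3 - <<'E'
from h import *
import pickle
s=vision.camera("scene");t=vision.camera("top")
pickle.dump(dict(top=t,scene=s),open("c2.pkl","wb"))
p=monitor.read_state()["ee_pos"]
a=cv2.resize(s["image"][215:300,300:400],None,fx=6,fy=6,interpolation=cv2.INTER_CUBIC)
cv2.imwrite("pics/c5.png",a[:,:,::-1])
print(proj(s,[p+[0,0,z] for z in(14.5,32.5,35.5,52)]).round(1))
E
```

```text
time: 14.5
width: 12.7
grip_force: 60.2
time: 15.62
width: 12.4
grip_force: 60.2
t 15.625 p [623.5 137.1  95.2] psi 3.08 z [-0.002  0.    -1.   ] F [-0.2  0.9 -0.2] w 12.382695078066277 g 60.208901166915894 q [ 0.12  0.37 -0.12  1.08  0.    0.18]
to go (tool) [-2.   0.5 -0.8]
[[349.5 258.1]
 [350.2 250.6]
 [350.3 249.4]
 [351.  242.4]]
```

View pics/c5.png

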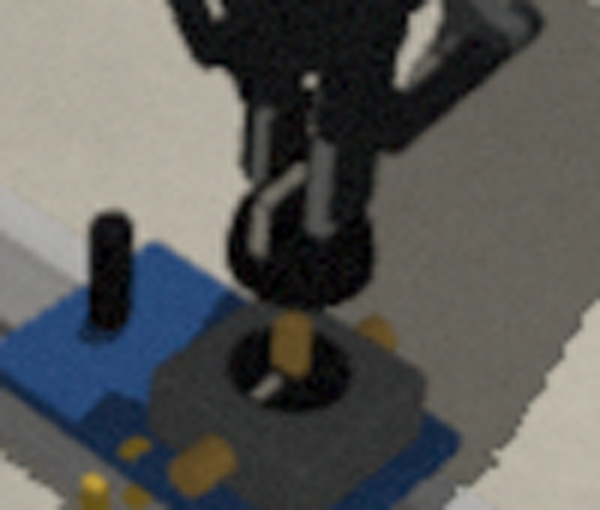

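The crop shows the knob held upright above the spindle. Its skirt spans columns 229–373 with its lower edge at row 305, and the spindle top is at (292,315). I'll measure the two against each other in this same camera.

Run:
```python
from h import *
import pickle
S0=pickle.load(open("c1.pkl","rb"))["scene"];S=pickle.load(open("c2.pkl","rb"))["scene"]
g=S["image"].max(2).astype(int)
print("skirt rows"); 
for v in range(252,268): print(v,g[v,334:368])
a=np.linspace(0,2*np.pi,120)
def circ(x,y,z,r): return proj(S,np.c_[x+r*np.cos(a),y+r*np.sin(a),0*a+z])
def ext(P): return P[:,0].min().round(2),P[:,0].max().round(2),P[:,1].min().round(2),P[:,1].max().round(2)
k=circ(623.5,137.1,109,23.5);print("knob bottom rim pred",ext(k),"top rim",ext(circ(623.5,137.1,127,23.5)))
for xy in((622,137.3),(624,137.3),(622,139.3)):
  print(xy,"disc pred",ext(circ(*xy,65,19.4)),"spindle top pred",ext(circ(*xy,86,4)),"shaft83",ext(circ(*xy,83,6)))
for dx,dy in((2,0),(0,2)): print("knob shift",ext(circ(623.5+dx,137.1+dy,109,23.5)))
h=cv2.cvtColor(S0["image"],cv2.COLOR_RGB2HSV).astype(int)
print("brass sat c1");print(h[264:280,342:356,1])
```

```text
skirt rows
252 [180 181 180 169 110  10  11  42  91 113  84  27   7   5   7   9  36  69
  80  78  72  55  30  14   4   8  14  33  81 100  97 100 100  98]
253 [180 183 180 146  67   9  13  46  92 110  77   9   4  12   2  14  23  55
  76  78  72  56  22  17  14  20  13  14  78 101  96  99 101 103]
254 [183 181 181 133  38  12  17  57 100 113  80  11   0   4   7  20  11  28
  36  55  45  23   6  15  10   9   8  15  79 102 100  97 103  98]
255 [183 181 180 130  24  16  11  64 103 106  65  18   9  15  20  10   3  10
  18  27  22  15  16   6   7  12  10  20  69  96  98 102  98 100]
256 [184 178 179 129  18  18   9  54  94  98  59  13  13  11  15  10  18  20
  11  18  18  13  13  11  12  17   8   8  59  92  99 100 101 103]
257 [183 180 178 131  16  10  13  30  56  72  47  17  14  20  13  16  18  12
  16  19  18   7  12  13   9  15  12   9  60  92 102 101  99 102]
258 [181 181 182 132  30   7  13   5  25  31  24  19  14  18  15   9   6  16
  18   5   9  23   8  19  21   8   4  12  59  91 101  99 101  99]
259 [170 181 181 141  60  14   9  12   8  24   6   9  21  19  12  19   6  12
  19  21  2
[... 2696 characters left out ...]
3   9  46 115 144 152 147 146 109  19   6   6   9]
 [ 14   8   0  89 144 155 155 155 147 124  27  15  12   3]
 [ 30  21  35 125 140 151 159 155 155 130  55   5  10   3]
 [ 11  17  48 135 152 151 150 152 157 147 105  29  11   4]
 [ 11  16  61 162 156 161 151 159 159 137  96  82  11  35]
 [ 64  19  28 139 145 170 156 168 156 141  21  57  26  32]
 [ 23  85  78 158 156 159 150 154 148 142  74  14  58  14]
 [ 40  85  11 164 158 151 160 157 156 136  10  58   0  11]
 [ 54  77  32  77 155 156 160 158 151 138  23  38  43  40]
 [ 51  22  33  30  35 183 175 151 162 128  40  12  67  55]
 [ 34  19  31  28  30  16  61  76 166  35   0  26  35  33]
 [ 33  33  33  29  28   9  51  44  15  26  28  43  28  32]]
```

```bash
(python3 steer.py '[[0,-0.9,0.2,10,0,0,0],[0,0,0,8,0,0,0],[0,0,0,2,0,0,0],[0,0,0,0,0,0,0]]'; python3 steer.py '[[0,0,0,2,0,0,0],[0,0,0,2,0,0,0],[0,0,0,0,0,0,0]]'; python3 steer.py '[[0,0,0,2,0,0,0],[0,0,0,0,0,0,0]]') | egrep "ee_pos|contact"; python3 s.py
```

```text
ee_pos: [625.5, 136.8, 75.0]
contact_force: [-0.4, 1.0, -1.0]
ee_pos: [625.8, 136.7, 71.4]
contact_force: [-0.3, 0.7, -0.6]
ee_pos: [625.8, 136.9, 69.4]
contact_force: [-0.2, 0.3, -0.1]
t 16.85 p [625.8 136.9  69.4] psi 3.08 z [-0.  0. -1.] F [-0.2  0.3 -0.1] w 12.375171738760615 g 60.268439054489136 q [ 0.11  0.39 -0.15  1.03  0.    0.18]
```

```bash
(python3 steer.py '[[0,0,0,2,0,0,0],[0,0,0,0,0,0,0]]'; python3 steer.py '[[0,0,0,2,0,0,0],[0,0,0,0,0,0,0]]'; python3 steer.py '[[0,0,0,2,0,0,0],[0,0,0,0,0,0,0]]') | egrep "ee_pos|contact"; python3 s.py
```

```text
ee_pos: [625.5, 136.9, 67.2]
contact_force: [-0.8, 0.7, 0.4]
ee_pos: [625.5, 136.9, 65.2]
contact_force: [-1.3, 1.6, -0.9]
ee_pos: [625.5, 136.9, 63.2]
contact_force: [-0.6, 1.1, -0.4]
t 17.6 p [625.5 136.9  63.2] psi 3.08 z [-0.001  0.    -1.   ] F [-0.6  1.1 -0.4] w 12.358041742010112 g 60.20535886287689 q [ 0.11  0.4  -0.15  1.02  0.    0.18]
```

```bash
(python3 steer.py '[[0,0,0,2,0,0,0],[0,0,0,2,0,0,0],[0,0,0,0,0,0,0]]'; python3 steer.py '[[0,0,0,2,0,0,0],[0,0,0,0,0,0,0]]'; python3 steer.py '[[0,0,0,2,0,0,0],[0,0,0,0,0,0,0]]';python3 steer.py '[[0,0,0,1.5,0,0,0],[0,0,0,0,0,0,0]]') | egrep "ee_pos|contact"; python3 s.py
```

```text
ee_pos: [625.5, 136.9, 59.1]
contact_force: [-2.0, 2.3, -0.3]
ee_pos: [625.7, 136.9, 57.6]
contact_force: [-3.2, 2.1, 3.3]
ee_pos: [625.7, 136.9, 55.7]
contact_force: [-4.0, 2.9, 3.8]
ee_pos: [625.7, 137.0, 54.4]
contact_force: [-4.9, 2.0, 4.2]
t 18.725 p [625.7 137.   54.4] psi 3.08 z [-0.  0. -1.] F [-4.9  2.   4.2] w 12.23976589687701 g 61.01237654685974 q [ 0.11  0.4  -0.16  1.01  0.    0.18]
```

```bash
(python3 steer.py '[[0,0.7,0.4,1.5,0,0,0],[0,0,0,0,0,0,0]]'; python3 steer.py '[[0,0,0,1.5,0,0,0],[0,0,0,0,0,0,0]]';python3 steer.py '[[0,0,0,1,0,0,0],[0,0,0,0,0,0,0]]') | egrep "ee_pos|contact"; python3 s.py
```

```text
ee_pos: [625.7, 137.0, 53.3]
contact_force: [-4.3, 1.3, 6.3]
ee_pos: [625.7, 137.0, 52.1]
contact_force: [-5.7, 1.0, 6.9]
ee_pos: [625.8, 137.0, 51.9]
contact_force: [-5.8, 1.2, 10.8]
t 19.475 p [625.8 137.   51.9] psi 3.08 z [ 0.001 -0.    -1.   ] F [-5.8  1.2 10.8] w 12.60016331998481 g 61.87426686286926 q [ 0.12  0.41 -0.16  1.   -0.    0.18]
```

```bash
(python3 steer.py '[[0,0.6,0,1,0,0,0],[0,0,0,0,0,0,0]]'; python3 steer.py '[[0,0,0,0.7,0,0,0],[0,0,0,0,0,0,0],[0,0,0,0,0,0,0],[0,0,0,0,0,0,0]]') | egrep "ee_pos|contact"; python3 s.py;  python3 - <<'E'
from h import *
s=vision.camera("scene");t=vision.camera("top")
a=cv2.resize(s["image"][215:315,300:400],None,fx=5,fy=5,interpolation=cv2.INTER_CUBIC)
cv2.imwrite("pics/c6.png",a[:,:,::-1])
E
```

```text
ee_pos: [625.9, 137.0, 51.8]
contact_force: [-5.9, 0.3, 14.1]
ee_pos: [625.9, 137.1, 51.7]
contact_force: [-7.4, -0.3, 16.7]
t 20.225 p [625.9 137.1  51.7] psi 3.08 z [ 0.003 -0.    -1.   ] F [-7.4 -0.3 16.7] w 12.367420412204932 g 62.60858416557312 q [ 0.12  0.41 -0.17  1.   -0.    0.18]
```

View pics/c6.png

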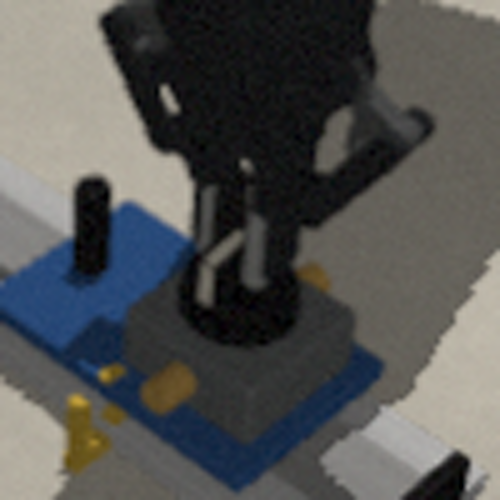

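The last crop shows the knob's skirt close above the valve body at (240,330), the pointer towards the flag side, and the stripe (110,373) still in line with the flag mark. The knob travelled 6.0 mm from first spring contact and then stopped hard, with a 17 N push and almost no force along the rail. I'll hand it in.

```bash
python3 -c "
from cell import bot, vision, monitor
print(bot.sign_off())"
```

```text
the job is handed in; nothing more can be done
None
```

I handed the job in at about 20 s of the 51 s: the carrier sits in its detent at the flag, and the knob is fully on the spindle and held at the bottom of its 6 mm stroke with about 17 N, fingers still gripping it.

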